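Kit the printed frame connectors

ROBOT

A 6-joint arm with a two-finger parallel gripper is mounted at the origin on the work surface. World frame = base frame: x ahead of the robot, y to its left, z up, the work surface at z = 0. Lengths are in m, angles in rad, forces in N, time in s.
With the tool pointing down it reaches from about 0.35 to 0.975 m from the base axis. Payload 4.9 kg.
Tool frame: the origin (TCP) lies on the centre line of the jaws, within the pads' length; the fingertips stand manip.tip_reach ahead of it and the grasp point (between the pads) is the TCP (manip.tip_reach is the distance from the TCP to the fingertips, in m); z points along the fingers, y is the line along which they close (so a half turn about z gives the same grasp; the last joint's range is limited). The gripper opens to 85 mm and grips with 20 to 120 N. Pads are 22 mm wide; open, the fingers measure 114 mm over their backs; the gripper's body (76 mm by 85 mm) begins 54 mm behind the grasp point. The pads swing forward as they close: fully open they stand 13 mm farther back than shut.
Start: joints at [-0.119, 0.053, 1.613, -0, 1.476, -0.119], TCP at [0.625, 0, 0.25] pointing down, gripper open.
Joint ranges: [-3.01, 3.01], [-1.01, 2.22], [0.06, 2.58], [-1.02, 4.17], [0.09, 2.62], [-3.14, 3.14]. Speed limits (rad/s): [2.57, 2.57, 3.14, 3.14, 3.14, 3.14].

INTERFACE

Orientations are given as a unit quaternion [w, x, y, z].
In Python, from plant import manip gives the robot as it stands. The module is installed in compiled form; this text tells all that it offers.
- The arm moves only by the tool move_arm, never from a script. Its argument "rows" is a list of rows, each a list of 7 numbers: the shift along the tool's x, y, z in cm, then the turn, a rotation vector about the tool's x, y, z in degrees, then the opening, from -1 (shut) to 1 (fully open). In form: [[tx, ty, tz, ax, ay, az, jaw], ...]. A call has 1 to 20 rows; each row shifts and turns the commanded pose from where the row before left it, along the tool's axes as they then stand; what a row does not reach is not made up. A row lasts 1/12 s, in which the tool goes at most 41.7 mm and 7.16 degrees, less where a joint would pass 70% of its speed; a pose out of reach is approached as far as the arm can. A call is refused whole if a number of a shift passes 4.17 or a number of a turn 7.16, either way. A call with a gripper value outside its range is refused whole. The fingers move at their own pace and stop on an object; the grip force is fixed at half the most. Time passes only in rows, so rows that do not move let the fingers close. It gives the time, the measured TCP pose, the force, the opening and the grip force at its end, in the units of the state.
- manip.state(): the state, without advancing time (a new reading comes with each control period).
- manip.grab_frame(name): name is "scene" or "side" or "wrist"; returns a dict with "img" (384x512x3 uint8, blue, green, red), "mtx" (3x3 intrinsics, pixels), "R" (3x3) and "t" (3): a world point X has camera coordinates R X + t. Camera axes: x right, y down, z forward; pixel columns grow to the right and rows downward; lengths in m; the calibration is good to about 2 mm. A picture is of the moment at which its call begins. There is no depth.
- manip.job_done(): hands the job in; it is judged then, once.
The state is a dict: "time": time; "joint_pos": joint angles; "joint_vel": joint speeds; "joint_efforts": joint torques, N m; "tool_pos": TCP position; "tool_rot": TCP orientation; "contact_force": force on the tool from outside, world axes, zero at the start; "ft_torque": the same for the moment, N m; "gripper_width": opening from 0.0 (shut) to 1.0 (fully open); "grasp_force": force on a finger pad.
Only numpy, scipy, OpenCV 4.12 (cv2) and the standard library are available. Lean on these libraries where they do the work, as an engineer would, in place of code of your own. Each camera call takes 0.05 s, during which the arm holds its last target. There are 200 camera calls.

TASK

Take the four white printed frame connectors (straight, elbow, tee and cross) off the black build plate and put each one on the round dark pad that shows its outline: lying flat inside the drawn outline, turned the way it is drawn, and released. Leave the small brass nozzle on the plate and the little amber pot among the pads where they stand.

Things in the scene. Friction and masses are not known exactly. Their poses are not given: they have to be found in the camera images.
- straight: straight connector: a plain bar 100 x 22 x 26 mm (x, y, z). White plastic, arms 22 mm wide and 26 mm high, loose, lying flat on the black build plate, z up. Origin: centre of its underside, bar along x. A half turn looks the same. About 30 g.
- elbow: elbow (L-shaped) connector. White plastic, arms 22 mm wide and 26 mm high, loose, lying flat on the black build plate, z up. Origin: underside, centre of the 22 mm square corner; one arm runs along +x and one along +y, each ending 59 mm from the origin. About 35 g.
- tee: tee (T-shaped) connector. White plastic, arms 22 mm wide and 26 mm high, loose, lying flat on the black build plate, z up. Origin: underside, centre of the crossbar; the crossbar runs along y from -42 to +42 mm, the stem along +x, ending 53 mm from the origin. About 37 g.
- cross: cross (plus-shaped) connector. White plastic, arms 22 mm wide and 26 mm high, loose, lying flat on the black build plate, z up. Origin: underside, centre; four arms along +x, -x, +y, -y, each ending 42 mm from the origin. A quarter turn looks the same. About 42 g.
- pad_straight: fixed round dark rubber pad, 116 mm across, 4 mm thick, on the plywood board; a white line drawing on its top shows the outline of the straight bar (long along the pad's x; either way round will do). Origin: centre of its underside, z up; the top is at 4 mm. When the connector lies properly in the outline its axes are parallel to the pad's axes and its origin is at (0, 0, 4) mm in the pad's frame.
- pad_elbow: fixed round dark rubber pad, 116 mm across, 4 mm thick, on the plywood board; a white line drawing on its top shows the outline of the elbow. Origin: centre of its underside, z up; the top is at 4 mm. When the connector lies properly in the outline its axes are parallel to the pad's axes and its origin is at (-24, -24, 4) mm in the pad's frame.
- pad_tee: fixed round dark rubber pad, 116 mm across, 4 mm thick, on the plywood board; a white line drawing on its top shows the outline of the tee. Origin: centre of its underside, z up; the top is at 4 mm. When the connector lies properly in the outline its axes are parallel to the pad's axes and its origin is at (-21, 0, 4) mm in the pad's frame.
- pad_cross: fixed round dark rubber pad, 116 mm across, 4 mm thick, on the plywood board; a white line drawing on its top shows the outline of the cross (any quarter turn will do). Origin: centre of its underside, z up; the top is at 4 mm. When the connector lies properly in the outline its axes are parallel to the pad's axes and its origin is at (0, 0, 4) mm in the pad's frame.
- nozzle: bystander: small loose brass nozzle, 24 mm across and 20 mm high, standing on the build plate amid the four connectors. Origin: centre of its underside.
- pot: bystander: small loose amber glass pot with a black lid, 28 mm across and 23 mm high, standing on the plywood board amid the four pads. Origin: centre of its underside.

How it is judged:
By the outcome, as a careful person would: the job done as asked, in the order asked, and still so for the second after the job is handed in, with the robot touching nothing.
It also fails if it takes over 96 s, if anything falls off the work surface, if the arm or the gripper's body presses on something with over 40 N, if the wrist force passes 120 N, or if a joint passes its speed limit or range.

## Working session

There is one attempt and no reset: what is moved stays moved. The work goes in short steps, Python scripts to look and compute and a tool call to move; the robot and the scene stay as the last step left them, time stands still between calls to the robot, and variables do not carry over. Pictures are saved under pics/ and viewed, at most 14 in all, crops included, and the job is handed in when it is done.

Besides the shell and the picture viewer there is one more tool, called as name(argument=value, ...), one argument or row to a line, values as JSON. move_arm: Moves the arm, as the interface text tells. Its arguments: {"type":"object","properties":{"rows":{"type":"array","items":{"type":"array","items":{"type":"number"}}}},"required":["rows"]}

```bash
mkdir -p pics; python3 - <<'E'
from plant import manip
import cv2, numpy as np
print(manip.tip_reach); s=manip.state(); print(s)
ims=[]
for n in ["scene","side","wrist"]:
    f=manip.grab_frame(n); np.savez(f"{n}0.npz",**f); cv2.imwrite(f"pics/{n}0.png",f["img"])
    print(n,f["mtx"].round(1).tolist(),f["R"].round(3).tolist(),f["t"].round(3).tolist())
E
```

```text
0.019
{'time': 0.0, 'joint_pos': array([-1.18978663e-01,  5.33993886e-02,  1.61429741e+00, -2.46675828e-06,
        1.47599689e+00, -1.18988438e-01]), 'joint_vel': array([ 1.83190702e-05,  9.96497209e-06,  1.72362363e-03, -1.76638129e-03,
       -1.01873132e-03, -4.74828140e-04]), 'joint_efforts': array([ 2.70554956e-04, -3.93670499e+01, -3.70175600e+01, -1.62778279e-04,
        6.93513779e-03, -6.06393527e-06]), 'tool_pos': array([6.24415567e-01, 8.29722955e-05, 2.49034571e-01]), 'tool_rot': array([-8.24992766e-04,  7.07102852e-01,  7.07109930e-01, -6.50364970e-04]), 'contact_force': array([-0.40762427,  0.90624087, -0.7037367 ]), 'ft_torque': array([-0.01861419,  0.01004157,  0.00322503]), 'grasp_force': 0.0, 'gripper_width': 0.998238258052742}
scene [[439.6, 0.0, 251.0], [0.0, 439.6, 204.8], [0.0, 0.0, 1.0]] [[0.594, 0.805, -0.001], [0.528, -0.391, -0.754], [-0.607, 0.447, -0.657]] [-0.339, -0.239, 1.155]
side [[380.3, 0.0, 249.8], [0.0, 380.3, 190.1], [0.0, 0.0, 1.0]] [[0.981, -0.194, -0.022], [-0.125, -0.537, -0.835], [0.15, 0.821, -0.551]] [-0.505, 0.122, 0.749]
wrist [[293.4, 0.0, 257.1], [0.0, 293.4, 196.2], [0.0, 0.0, 1.0]] [[1.0, 0.001, -0.002], [0.002, -0.95, 0.311], [-0.002, -0.311, -0.95]] [-0.624, -0.041, 0.381]
```

View pics/scene0.png

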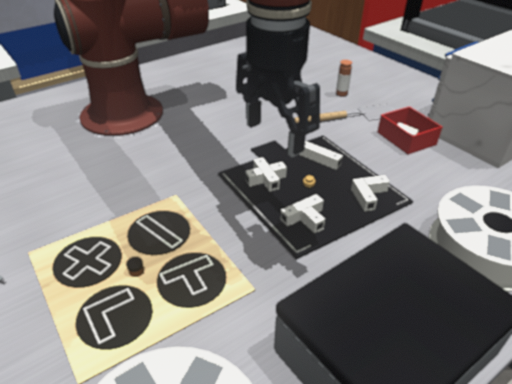

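View pics/side0.png

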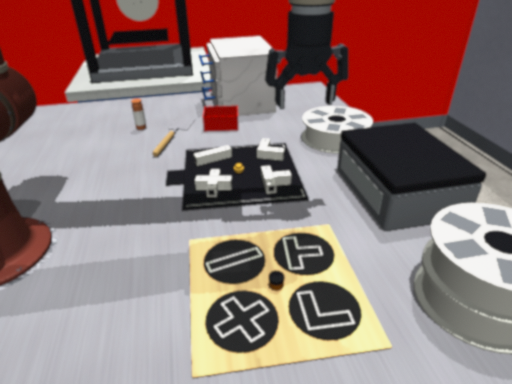

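The scene picture shows the plate with its four connectors and nozzle near (310,190), and the board with cross, straight, elbow and tee pads near (87,262), (158,232), (114,316), (192,280). In the side picture the pads are at (242,320), (235,261), (325,310), (304,253).

View pics/wrist0.png

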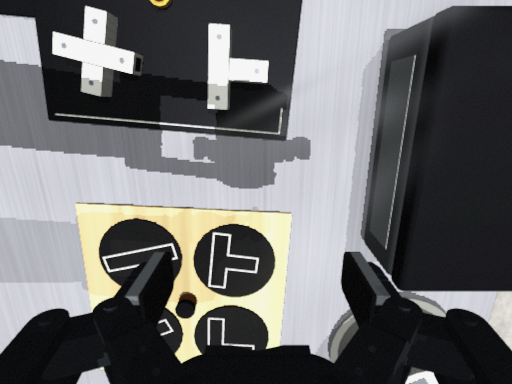

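The wrist picture is sharp: tee pad (234,260), straight pad (140,253), elbow pad (231,340) partly hidden by the gripper, tee at (235,68), cross at (97,52). I'll need wrist views over both areas.

```bash
cat > h.py <<'E'
import numpy as np, cv2
from plant import manip
def ray(f,uv,z):
    uv=np.atleast_2d(np.asarray(uv,float)); d=np.c_[uv,np.ones(len(uv))]@np.linalg.inv(f["mtx"]).T@f["R"]
    c=-f["R"].T@f["t"]; return c+d*((z-c[2])/d[:,2])[:,None]
def proj(f,X):
    p=(np.atleast_2d(X)@f["R"].T+f["t"])@f["mtx"].T; return p[:,:2]/p[:,2:]
def tri(fs,uvs):  # two-view point
    P=[f["mtx"]@np.c_[f["R"],f["t"]] for f in fs]
    X=cv2.triangulatePoints(P[0],P[1],np.array(uvs[0],float).reshape(2,1),np.array(uvs[1],float).reshape(2,1)); return (X[:3]/X[3]).ravel()
E
python3 - <<'E'
from h import *
s,d,w=[dict(np.load(n+"0.npz")) for n in("scene","side","wrist")]
for n,p in dict(cross=(266,171),straight=(322,154),elbow=(370,188),tee=(306,211),noz=(309,181),pc=(87,262),ps=(158,232),pe=(114,316),pt=(192,280),pot=(135,264)).items(): print(n,ray(s,p,.02).round(3))
for n,a,b in [("tee pad",(304,253),(234,260)),("straight",(235,261),(140,253))]: print(n,tri((d,w),(a,b)).round(3))
print(tri((s,w),((192,280),(234,260))),tri((s,d),((135,258),(277,273))))
E
```

```text
cross [[0.444 0.133 0.02 ]]
straight [[0.469 0.272 0.02 ]]
elbow [[0.614 0.266 0.02 ]]
tee [[0.59  0.116 0.02 ]]
noz [[0.524 0.183 0.02 ]]
pc [[ 0.467 -0.266  0.02 ]]
ps [[ 0.473 -0.137  0.02 ]]
pe [[ 0.595 -0.273  0.02 ]]
pt [[ 0.605 -0.144  0.02 ]]
pot [[ 0.519 -0.203  0.02 ]]
tee pad [ 0.592 -0.137  0.003]
straight [ 0.46  -0.128  0.002]
[ 0.59141633 -0.13773832  0.00218971] [ 0.52084718 -0.20225435  0.03361957]
```

move_arm(
  rows=[
    [-2.6,-1.9,0,0,0,0,1],
    [-2.6,-1.9,0,0,0,0,1],
    [-2.6,-1.9,0,0,0,0,1],
    [-2.6,-1.9,0,0,0,0,1],
    [-2.6,-1.9,0,0,0,0,1],
    [0,0,0,0,0,0,1],
    [0,0,0,0,0,0,1],
  ],
)

```text
time: 0.73
tool_pos: [0.5292, -0.131, 0.2501]
tool_rot: [-0.0, 0.708, 0.706, 0.0]
contact_force: [0.4, -0.3, 0.2]
gripper_width: 1.001
grasp_force: 0.0
```

```bash
python3 - <<'E'
from h import *
f=manip.grab_frame("wrist"); np.savez("padv.npz",**f); cv2.imwrite("pics/padv.png",f["img"]); s=manip.state(); print(s["time"],s["tool_pos"],s["joint_pos"])
E
```

```text
0.7833 [ 0.5297395  -0.13025245  0.25012301] [-3.77739234e-01 -1.37517784e-01  1.79768278e+00  4.19258504e-04
  1.48157699e+00 -3.76569919e-01]
```

move_arm(
  rows=[
    [4,0,0,0,0,0,1],
    [4,0,0,0,0,0,1],
    [4,0,0,0,0,0,1],
    [4,0,0,0,0,0,1],
    [4,0,0,0,0,0,1],
    [4,0,0,0,0,0,1],
    [4,0,0,0,0,0,1],
    [4,0,0,0,0,0,1],
    [0,0,0,0,0,0,1],
    [0,0,0,0,0,0,1],
  ],
)

```text
time: 1.62
tool_pos: [0.5294, 0.1932, 0.2499]
tool_rot: [-0.0, 0.705, 0.709, -0.0]
contact_force: [-0.2, -0.6, 0.2]
gripper_width: 0.998
grasp_force: 0.0
```

```bash
python3 - <<'E'
from h import *
f=manip.grab_frame("wrist"); np.savez("platev.npz",**f); cv2.imwrite("pics/platev.png",f["img"]); s=manip.state(); print(s["time"],s["tool_pos"],s["joint_pos"])
g=np.load("padv.npz")["img"]; cv2.imwrite("pics/both.png",cv2.resize(np.vstack([g[:300],f["img"][:300]]),(512,600)))
E
```

```text
1.6667 [0.52965813 0.1916739  0.24991771] [ 2.15220572e-01 -9.33560786e-02  1.75748699e+00 -2.44760591e-04
  1.47824494e+00  2.11893443e-01]
```

View pics/both.png

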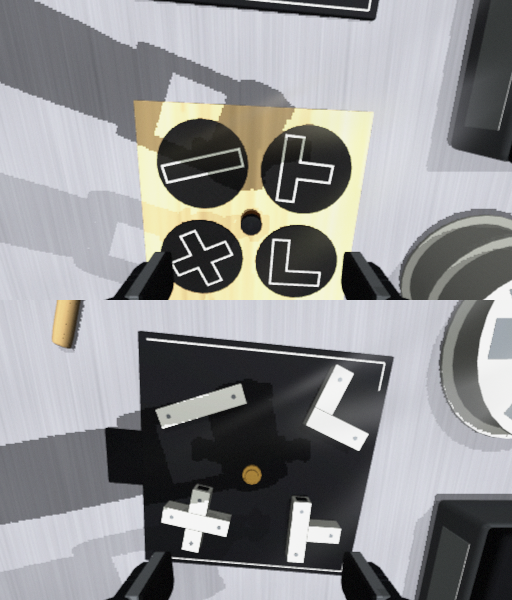

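The top half shows all four pads (straight (202,163), tee (306,168), cross (201,257), elbow (296,261), pot (251,222)). The bottom half shows straight (201,405), elbow (338,408), cross (197,519), tee (312,530), nozzle (252,475). I'll rectify both views on their planes.

```bash
cat >> h.py <<'E'
def rectify(f,z,x0,y0,w,h,s=2000):
    # top-down picture, col=(x-x0)*s, row=(y0+h-y)*s
    c=np.array([[x0,y0+h,z],[x0+w,y0+h,z],[x0+w,y0,z],[x0,y0,z]])
    W,H=int(w*s),int(h*s)
    M=cv2.getPerspectiveTransform(proj(f,c).astype(np.float32),np.float32([[0,0],[W,0],[W,H],[0,H]]))
    return cv2.warpPerspective(f["img"],M,(W,H),flags=cv2.INTER_CUBIC)
E
python3 - <<'E'
from h import *
w0,p,q=[dict(np.load(n+".npz")) for n in("wrist0","padv","platev")]
# pads: circles and drawn outlines at trial heights
for z in (0.004,0.008,0.012,.016):
  for nm,f in (("w0",w0),("pv",p)):
    im=rectify(f,z,.37,-.34,.33,.3); hsv=cv2.cvtColor(im,cv2.COLOR_BGR2HSV)
    yel=((hsv[...,2]>70)&(hsv[...,1]>30)).astype(np.uint8)*255
    g=cv2.cvtColor(im,cv2.COLOR_BGR2GRAY); dark=(g<70).astype(np.uint8)*255
    for c in cv2.findContours(dark,cv2.RETR_EXTERNAL,cv2.CHAIN_APPROX_NONE)[0]:
      a=cv2.contourArea(c)
      if 34000<a<50000:
        (x,y),(d1,d2),_=cv2.fitEllipse(c)
        m=np.zeros_like(dark); cv2.drawContours(m,[c],-1,255,-1); m=cv2.erode(m,np.ones((9,9)))
        ln=((g>95)&(m>0)).astype(np.uint8)*255
        k=cv2.findContours(ln,cv2.RETR_EXTERNAL,cv2.CHAIN_APPROX_NONE)[0]
        k=max(k,key=cv2.contourArea); (rx,ry),(rw,rh),ra=cv2.minAreaRect(k)
        print(z,nm,"circ",round(.37+x/2000,4),round(-.04-y/2000,4),"d",round(d1/2,1),round(d2/2,1),"| rect",round(.37+rx/2000,4),round(-.04-ry/2000,4),round(rw/2,1),round(rh/2,1),round(ra,1))
cv2.imwrite("pics/plrect.png",rectify(q,.034,.38,.06,.30,.27,2000))
E
```

```text
0.004 pv circ 0.5843 -0.2717 d 114.1 115.9 | rect 0.5848 -0.2734 76.3 76.3 3.7
0.004 pv circ 0.4402 -0.2717 d 107.6 158.9 | rect 0.4493 -0.2655 81.1 81.0 22.0
0.004 pv circ 0.4591 -0.1302 d 114.8 115.4 | rect 0.4583 -0.1308 27.1 106.1 77.7
0.008 pv circ 0.5837 -0.2693 d 112.9 114.7 | rect 0.5841 -0.2709 75.4 75.5 3.5
0.008 pv circ 0.4404 -0.2701 d 106.1 160.9 | rect 0.4502 -0.2632 80.1 80.1 21.9
0.008 pv circ 0.4599 -0.1293 d 113.6 114.2 | rect 0.4592 -0.1302 26.9 105.0 78.0
0.012 pv circ 0.5831 -0.2669 d 111.7 113.4 | rect 0.5836 -0.2686 74.8 74.7 3.7
0.012 pv circ 0.4406 -0.2685 d 104.7 163.1 | rect 0.451 -0.2609 79.1 79.5 21.6
0.012 pv circ 0.4607 -0.1285 d 112.3 112.9 | rect 0.4598 -0.1291 26.5 103.9 77.7
0.016 pv circ 0.5825 -0.2645 d 110.4 112.2 | rect 0.5829 -0.266 73.7 74.0 3.3
0.016 pv circ 0.4408 -0.267 d 103.5 165.2 | rect 0.452 -0.2585 78.3 78.8 21.4
0.016 pv circ 0.4614 -0.1276 d 111.1 111.7 | rect 0.4607 -0.1284 26.3 102.7 77.9
```

View pics/plrect.png

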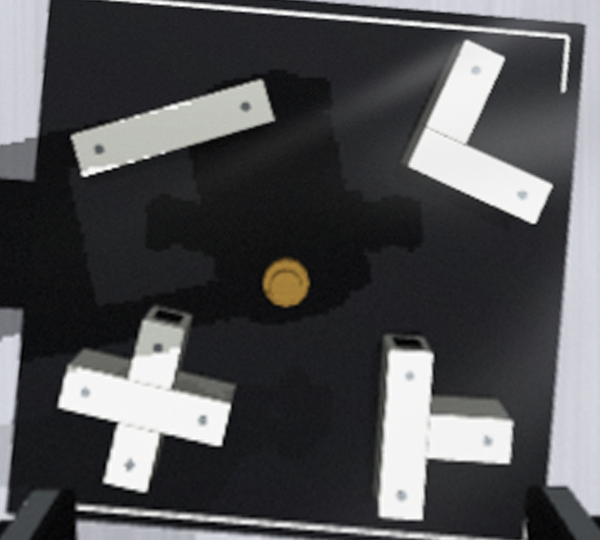

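The rectified plate picture shows each connector's screw-hole dots (straight (99,149),(246,106); elbow (476,70),(522,195); cross (158,347),(85,392),(203,420),(130,465); tee (409,375),(401,495),(488,440)). These are good landmarks on the top faces, so I'll fit to them.

```bash
cat > m.py <<'E'
from h import *
HOL=dict(straight=[(-38,0),(38,0)],elbow=[(0,47),(47,0)],cross=[(0,30),(-30,0),(30,0),(0,-30)],tee=[(0,30),(0,-30),(41,0)])
def fit(model,pts):  # rigid 2D: model mm -> world m ; returns origin, yaw deg, scale
    a=np.array(model,float)@[1,1j]/1000; b=np.asarray(pts)[:,:2]@[1,1j]
    A=a-a.mean(); k=np.vdot(A,b-b.mean())/np.vdot(A,A); r=k/abs(k); o=b.mean()-r*a.mean()
    return np.r_[o.real,o.imag],np.degrees(np.angle(r)),abs(k)
def dots(f,guess,z):  # refine dark dots on white near guesses (world xy)
    out=[]
    for g in guess:
        im=cv2.cvtColor(rectify(f,z,g[0]-.006,g[1]-.006,.012,.012,10000),cv2.COLOR_BGR2GRAY).astype(float)
        w=np.clip(np.percentile(im,70)-25-im,0,None); yy,xx=np.mgrid[:120,:120]; w[(xx-60)**2+(yy-60)**2>50**2]=0
        out.append((g[0]-.006+(w*xx).sum()/w.sum()/1e4,g[1]+.006-(w*yy).sum()/w.sum()/1e4))
    return np.array(out)
E
python3 - <<'E'
from m import *
w0,p,q=[dict(np.load(n+".npz")) for n in("wrist0","padv","platev")]
px=dict(straight=[(99,149),(246,106)],elbow=[(476,70),(522,195)],cross=[(158,347),(85,392),(203,420),(130,465)],tee=[(409,375),(401,495),(488,440)])
for z in(.030,.034,.038):
  for n,a in px.items():
    w=np.array([(.38+u/2000,.33-v/2000) for u,v in a]); w=ray(q,proj(q,np.c_[w,np.full(len(w),.034)]),z)[:,:2]
    for _ in range(2): w=dots(q,w,z)
    o,y,s=fit(HOL[n],w); print(z,n,o.round(4),round(y,2),round(s,4))
for z in(.003,.006,.009):
  for nm,f in(("w0",w0),("pv",p)):
    im=rectify(f,z,.37,-.34,.33,.3); g=cv2.cvtColor(im,cv2.COLOR_BGR2GRAY)
    for c in cv2.findContours((g>100).astype(np.uint8),cv2.RETR_LIST,cv2.CHAIN_APPROX_NONE)[0]:
      a=cv2.contourArea(c)/4
      if 1500<a<7000:
        (x,y),(u,v),r=cv2.minAreaRect(c)
        if max(u,v)<230: print(z,nm,"area",int(a),"c",round(.37+x/2000,4),round(-.04-y/2000,4),"size",round(u/2,1),round(v/2,1),round(r,1))
E
```

```text
0.03 straight [0.4652 0.2661] 16.3 1.0158
0.03 elbow [0.5993 0.2523] -24.51 1.0133
0.03 cross [0.4508 0.1253] -13.41 1.018
0.03 tee [0.5834 0.1105] -3.95 1.0115
0.034 straight [0.4659 0.2662] 16.3 1.004
0.034 elbow [0.5981 0.2524] -24.51 1.0015
0.034 cross [0.4517 0.127 ] -13.41 1.0062
0.034 tee [0.5826 0.1124] -3.95 0.9997
0.038 straight [0.4667 0.2663] 16.3 0.9922
0.038 elbow [0.597  0.2525] -24.51 0.9898
0.038 cross [0.4526 0.1287] -13.41 0.9944
0.038 tee [0.5818 0.1143] -3.95 0.988
0.003 w0 area 2251 c 0.5909 -0.1413 size 61.9 82.1 7.1
0.003 w0 area 3540 c 0.5909 -0.1415 size 70.2 90.9 7.0
0.003 pv area 2084 c 0.585 -0.2736 size 67.8 67.7 3.3
0.003 pv area 3333 c 0.5849 -0.2739 size 76.4 76.4 3.4
0.003 pv area 2630 c 0.449 -0.2659 size 69.4 69.5 21.7
0.003 pv area 4057 c 0.4492 -0.2661 size 81.3 81.2 22.0
0.003 pv area 1865 c 0.4586 -0.1309 size 20.2 99.0 77.8
0.003 pv area 2729 c 0.4581 -0.1312 size 27.1 106.3 77.9
0.003 pv area 2309 c 0.5925 -0.1384 size 62.1 82.4 6.6
0.003 pv area 3482 c 0.5926 -0.1389 size 70.1 90.6 7.4
0.006 w0 area 2215 c 0.5912 -0.1394 size 61.5 81.3 7.1
0
[... 346 characters left out ...]
84 c 0.4587 -0.1303 size 26.9 105.4 77.6
0.006 pv area 2273 c 0.592 -0.1377 size 61.8 81.7 6.6
0.006 pv area 3429 c 0.5921 -0.1382 size 69.4 90.0 7.4
0.009 w0 area 2182 c 0.5915 -0.1376 size 60.9 80.8 7.1
0.009 w0 area 3425 c 0.5915 -0.1379 size 69.0 89.3 7.3
0.009 pv area 2021 c 0.584 -0.27 size 66.6 66.8 3.2
0.009 pv area 3229 c 0.584 -0.2703 size 75.1 75.4 3.5
0.009 pv area 2546 c 0.4504 -0.2622 size 68.2 68.7 21.8
0.009 pv area 3927 c 0.4504 -0.2627 size 80.1 79.7 22.2
0.009 pv area 1808 c 0.4598 -0.1296 size 19.9 97.5 77.7
0.009 pv area 2642 c 0.4593 -0.1299 size 26.6 104.7 77.9
0.009 pv area 2236 c 0.5915 -0.1371 size 61.1 81.1 6.7
0.009 pv area 3368 c 0.5916 -0.1374 size 69.0 89.0 7.1
```

move_arm(
  rows=[
    [2.54,-2.13,0,0,0,0,0.4],
    [2.54,-2.13,0,0,0,0,0.4],
    [2.54,-2.14,0,0,0,0,0.4],
    [0,0,1.35,0,0,6.7,0.4],
    [0,0,1.35,0,0,6.7,0.4],
    [0,0,1.35,0,0,6.7,0.4],
    [0,0,1.35,0,0,6.7,0.4],
    [0,0,1.35,0,0,6.7,0.4],
    [0,0,1.35,0,0,6.7,0.4],
    [0,0,1.35,0,0,6.7,0.4],
    [0,0,1.35,0,0,6.7,0.4],
    [0,0,1.35,0,0,6.7,0.4],
    [0,0,1.35,0,0,6.7,0.4],
    [0,0,1.35,0,0,6.7,0.4],
    [0,0,0,0,0,0,0.4],
    [0,0,0,0,0,0,0.4],
    [0,0,0,0,0,0,0.4],
  ],
)

```text
time: 3.08
tool_pos: [0.4667, 0.2658, 0.1026]
tool_rot: [-0.0, 0.99, 0.143, 0.001]
contact_force: [0.2, 0.2, 0.6]
gripper_width: 0.696
grasp_force: 0.0
```

```bash
python3 - <<'E'
from h import *
f=manip.grab_frame("wrist"); cv2.imwrite("pics/s1.png",f["img"]); s=manip.state(); print(s["time"],s["tool_pos"],s["tool_rot"],s["joint_pos"],proj(f,[.4660,.2662,.0345]))
E
```

```text
3.1333 [0.46691997 0.26612202 0.10305291] [-2.16494967e-04  9.89811308e-01  1.42381845e-01  9.68736722e-04] [ 3.79542790e-01 -1.72681822e-02  1.94131251e+00 -3.55855354e-05
  1.21556334e+00  1.66461659e+00] [[256.26068792 219.89865756]]
```

View pics/s1.png

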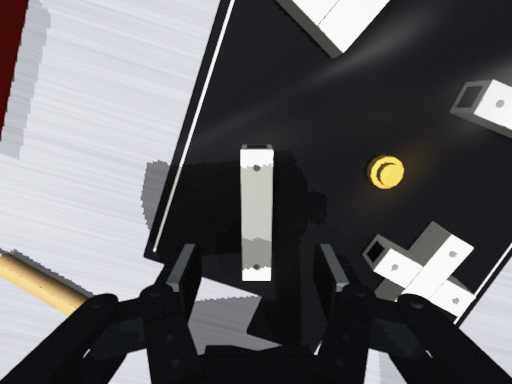

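The bar is aligned with the jaws: its holes are at (257,168) and (256,267), centred between the fingers at about x=257. I'll descend and grip.

move_arm(
  rows=[
    [0,0,2.3,0,0,0,0.4],
    [0,0,2.3,0,0,0,0.4],
    [0,0,1.6,0,0,0,0.4],
    [0,0,0.7,0,0,0,0.4],
    [0,0,0,0,0,0,0.4],
    [0,0,0,0,0,0,-1],
    [0,0,0,0,0,0,-1],
    [0,0,0,0,0,0,-1],
    [0,0,0,0,0,0,-1],
    [0,0,0,0,0,0,-1],
    [0,0,0,0,0,0,-1],
    [0,0,0,0,0,0,-1],
  ],
)

```text
time: 4.13
tool_pos: [0.4674, 0.2668, 0.0347]
tool_rot: [-0.0, 0.99, 0.142, 0.002]
contact_force: [-0.5, -0.6, 5.6]
gripper_width: 0.239
grasp_force: 61.7
```

move_arm(
  rows=[
    [0,0,-2.5,0,0,0,-1],
    [0,0,-2.5,0,0,0,-1],
    [0,0,-2,0,0,4.1,-1],
    [-0.9,3.86,0,0,0,0,-1],
    [-0.9,3.86,0,0,0,0,-1],
    [-0.9,3.86,0,0,0,0,-1],
    [-0.9,3.86,0,0,0,0,-1],
    [-0.9,3.86,0,0,0,0,-1],
    [-0.9,3.86,0,0,0,0,-1],
    [-0.9,3.86,0,0,0,0,-1],
    [-0.9,3.86,0,0,0,0,-1],
    [-0.9,3.86,0,0,0,0,-1],
    [-0.9,3.84,0,0,0,0,-1],
    [0,0,0,0,0,0,-1],
    [0,0,0,0,0,0,-1],
    [0,0,0,0,0,0,-1],
  ],
)

```text
time: 5.47
tool_pos: [0.4592, -0.1296, 0.1026]
tool_rot: [-0.0, 0.994, 0.106, -0.0]
contact_force: [-1.6, -0.1, -0.8]
gripper_width: 0.239
grasp_force: 60.9
```

```bash
python3 - <<'E'
from h import *
f=manip.grab_frame("wrist"); cv2.imwrite("pics/s2.png",f["img"]); s=manip.state(); print(s["time"],s["tool_pos"],s["tool_rot"],s["gripper_width"],s["contact_force"])
E
```

```text
5.5167 [ 0.45931396 -0.12899523  0.10254082] [-3.36870860e-04  9.94295199e-01  1.06662526e-01 -2.21934924e-04] 0.23982948612437238 [-0.12170901 -0.46263752 -0.57435088]
```

View pics/s2.png

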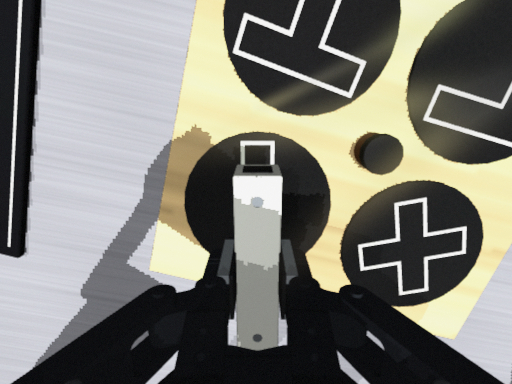

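The bar hangs level and its axis lines up with the outline showing beyond it at (257,153). I'll lower it gently.

move_arm(
  rows=[
    [0,0,2.5,0,0,0,-1],
    [0,0,2.5,0,0,0,-1],
    [0,0,1.2,0,0,0,-1],
    [0,0,0.5,0,0,0,-1],
    [0,0,0.2,0,0,0,-1],
    [0,0,0,0,0,0,-1],
    [0,0,0,0,0,0,-1],
  ],
)

```text
time: 6.1
tool_pos: [0.4598, -0.1286, 0.0357]
tool_rot: [-0.0, 0.994, 0.108, -0.001]
contact_force: [-7.4, 1.0, 12.9]
gripper_width: 0.247
grasp_force: 62.6
```

move_arm(
  rows=[
    [0,0,-0.1,0,0,0,-1],
    [0,0,0,0,0,0,0.1],
    [0,0,0,0,0,0,0.1],
    [0,0,0,0,0,0,0.1],
    [0,0,0,0,0,0,0.1],
    [0,0,-2,0,0,0,0.2],
    [0,0,-2.5,0,0,0,0.4],
    [0,0,-2.5,0,0,0,0.4],
    [-3,-2,-2,0,0,0,0.4],
    [-3,-2,-1,0,0,0,0.4],
    [-3,-2,0,0,0,0,0.4],
    [0,0,0,0,0,0,0.4],
    [0,0,0,0,0,0,0.4],
  ],
)

```text
time: 7.18
tool_pos: [0.3578, -0.0897, 0.1345]
tool_rot: [0.001, 0.994, 0.106, 0.001]
contact_force: [0.6, -0.2, 0.4]
gripper_width: 0.7
grasp_force: 0.0
```

```bash
python3 - <<'E'
from h import *
f=manip.grab_frame("wrist"); np.savez("s3.npz",**f); s=manip.state(); print(s["time"],s["tool_pos"],s["tool_rot"])
cv2.imwrite("pics/s3.png",np.hstack([rectify(f,.008,.39,-.2,.14,.14,2800),rectify(f,.034,.39,-.2,.14,.14,2800)]))
E
```

```text
7.2333 [ 0.35881425 -0.09018539  0.13496206] [5.08111678e-04 9.94335812e-01 1.06279398e-01 8.50538044e-04]
```

View pics/s3.png

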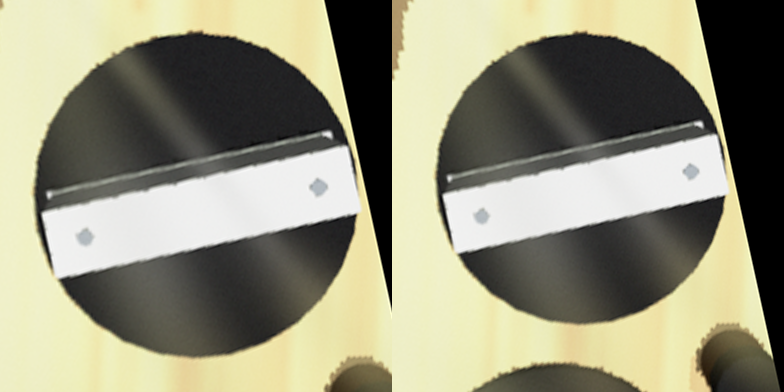

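The bar sits within the outline: pad circle centre (196,195) left, bar holes mid (194,193) right, which is about 1 mm off and about 0.3° in yaw. Next is the elbow.

move_arm(
  rows=[
    [0,0,0.43,0,0,-6.66,0.4],
    [0,0,0.43,0,0,-6.66,0.4],
    [0,0,0.43,0,0,-6.66,0.4],
    [0,0,0.43,0,0,-6.66,0.4],
    [0,0,0.43,0,0,-6.66,0.4],
    [0,0,0.43,0,0,-6.66,0.4],
    [0,0,0.43,0,0,-6.66,0.4],
    [0,0,0.43,0,0,-6.68,0.4],
    [3.73,0.63,0,0,0,0,0.4],
    [3.73,0.63,0,0,0,0,0.4],
    [3.73,0.63,0,0,0,0,0.4],
    [3.73,0.63,0,0,0,0,0.4],
    [3.73,0.63,0,0,0,0,0.4],
    [3.73,0.63,0,0,0,0,0.4],
    [3.73,0.63,0,0,0,0,0.4],
    [3.73,0.63,0,0,0,0,0.4],
    [3.73,0.63,0,0,0,0,0.4],
    [3.73,0.63,0,0,0,0,0.4],
    [3.73,0.63,0,0,0,0,0.4],
    [3.73,0.63,0,0,0,0,0.4],
  ],
)

```text
time: 8.9
tool_pos: [0.6153, 0.2879, 0.0981]
tool_rot: [-0.0, 0.841, 0.541, -0.001]
contact_force: [-0.4, -0.6, -0.2]
gripper_width: 0.703
grasp_force: 0.0
```

move_arm(
  rows=[
    [0,0,0,0,0,0,0.4],
    [0,0,0,0,0,0,0.4],
  ],
)

```text
time: 9.07
tool_pos: [0.6148, 0.2875, 0.0979]
tool_rot: [-0.0, 0.84, 0.542, -0.001]
contact_force: [-0.2, -1.2, -0.2]
gripper_width: 0.702
grasp_force: 0.0
```

```bash
python3 - <<'E'
from m import *
f=manip.grab_frame("wrist"); s=manip.state(); print(s["time"],s["tool_pos"],s["tool_rot"])
o=np.array([.5980,.2524]); a=np.radians(-24.5); R=np.array([[np.cos(a),-np.sin(a)],[np.sin(a),np.cos(a)]])
w=o+np.array(HOL["elbow"])/1000@R.T
print(proj(f,np.c_[w,[.0345]*2]).round())
for _ in range(2): w=dots(f,w,.0345)
print(fit(HOL["elbow"],w)); cv2.imwrite("pics/e1.png",f["img"])
E
```

```text
9.1167 [0.61398495 0.286299   0.09816571] [-1.93327196e-04  8.40779426e-01  5.41376222e-01 -1.30588436e-03]
[[256. 211.]
 [320. 271.]]
(array([nan, nan]), np.float64(nan), np.float64(nan))m.py:12: RuntimeWarning: invalid value encountered in scalar divide
  out.append((g[0]-.006+(w*xx).sum()/w.sum()/1e4,g[1]+.006-(w*yy).sum()/w.sum()/1e4))
m.py:5: RuntimeWarning: invalid value encountered in scalar divide
  A=a-a.mean(); k=np.vdot(A,b-b.mean())/np.vdot(A,A); r=k/abs(k); o=b.mean()-r*a.mean()
```

View pics/e1.png

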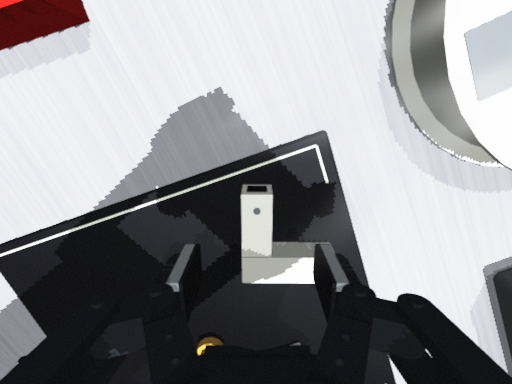

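The elbow's hole is at (256,211), exactly as predicted, and the arm is centred between the fingers. I'll descend and grip.

move_arm(
  rows=[
    [0,0,2.3,0,0,0,0.4],
    [0,0,2.3,0,0,0,0.4],
    [0,0,1.4,0,0,0,0.4],
    [0,0,0.5,0,0,0,0.4],
    [0,0,0,0,0,0,0.4],
    [0,0,0,0,0,0,-1],
    [0,0,0,0,0,0,-1],
    [0,0,0,0,0,0,-1],
    [0,0,0,0,0,0,-1],
    [0,0,0,0,0,0,-1],
    [0,0,0,0,0,0,-1],
  ],
)

```text
time: 10.03
tool_pos: [0.6146, 0.2861, 0.0375]
tool_rot: [0.0, 0.841, 0.541, 0.002]
contact_force: [-1.0, -0.9, 7.0]
gripper_width: 0.241
grasp_force: 62.8
```

move_arm(
  rows=[
    [0,0,-2.5,0,0,0,-1],
    [0,0,-2.5,0,0,-7.0,-1],
    [0,0,-2,0,0,-7.0,-1],
    [0,0,0,0,0,-7.1,-1],
    [-3.89,-0.14,0,0,0,0,-1],
    [-3.89,-0.14,0,0,0,0,-1],
    [-3.89,-0.14,0,0,0,0,-1],
    [-3.89,-0.14,0,0,0,0,-1],
    [-3.89,-0.14,0,0,0,0,-1],
    [-3.89,-0.14,0,0,0,0,-1],
    [-3.89,-0.14,0,0,0,0,-1],
    [-3.89,-0.14,0,0,0,0,-1],
    [-3.89,-0.14,0,0,0,0,-1],
    [-3.89,-0.14,0,0,0,0,-1],
    [-3.89,-0.14,0,0,0,0,-1],
    [-3.89,-0.14,0,0,0,0,-1],
    [-3.89,-0.15,0,0,0,0,-1],
    [-3.89,-0.15,0,0,0,0,-1],
    [0,0,0,0,0,0,-1],
    [0,0,0,0,0,0,-1],
  ],
)

```text
time: 11.7
tool_pos: [0.5607, -0.2586, 0.1053]
tool_rot: [-0.0, 0.729, 0.685, 0.0]
contact_force: [0.6, 0.6, -0.7]
gripper_width: 0.241
grasp_force: 62.2
```

```bash
python3 - <<'E'
from h import *
f=manip.grab_frame("wrist"); cv2.imwrite("pics/e2.png",f["img"]); s=manip.state(); print(s["time"],s["tool_pos"],s["tool_rot"],s["gripper_width"],s["contact_force"])
E
```

```text
11.75 [ 0.56080307 -0.25704821  0.1050331 ] [-5.26477196e-04  7.28328673e-01  6.85227740e-01  1.07949550e-04] 0.24270619495387355 [ 0.35438574 -0.08566122 -0.40653109]
```

View pics/e2.png

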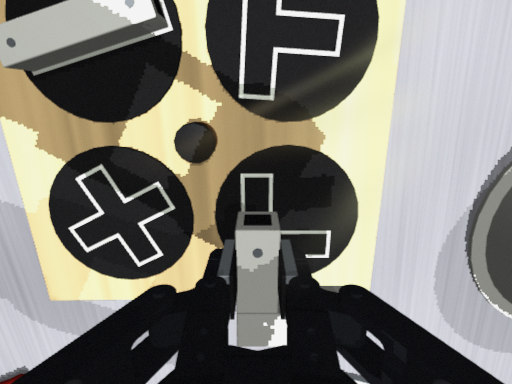

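The elbow is level in the jaws and lines up with its outline (visible at (257,190) and (310,243)). The pot is clear at (195,142). Lowering.

move_arm(
  rows=[
    [0,0,2.5,0,0,0,-1],
    [0,0,2.5,0,0,0,-1],
    [0,0,1.1,0,0,0,-1],
    [0,0,0.5,0,0,0,-1],
    [0,0,0.2,0,0,0,-1],
    [0,0,0,0,0,0,-1],
    [0,0,0,0,0,0,-1],
  ],
)

```text
time: 12.33
tool_pos: [0.5619, -0.2556, 0.0385]
tool_rot: [0.0, 0.727, 0.686, 0.0]
contact_force: [-1.7, 2.8, 5.2]
gripper_width: 0.237
grasp_force: 62.8
```

move_arm(
  rows=[
    [0,0,-0.05,0,0,0,-1],
    [0,0,0,0,0,0,0.1],
    [0,0,0,0,0,0,0.1],
    [0,0,0,0,0,0,0.1],
    [0,0,0,0,0,0,0.1],
    [0,0,-2,0,0,0,0.2],
    [0,0,-3,0,0,0,0.4],
    [0,0,-3,0,0,0,0.4],
    [0,0,-3.25,0,0,0,0.4],
    [3,0,-2.5,0,0,0,0.4],
    [3,0,-2.5,0,0,0,0.4],
    [3,0,-2.5,0,0,0,0.4],
    [3.7,0,-2.5,0,0,0,0.4],
    [0,0,0,0,0,0,0.4],
    [0,0,0,0,0,0,0.4],
    [0,0,0,0,0,0,0.4],
  ],
)

```text
time: 13.67
tool_pos: [0.5683, -0.1327, 0.2479]
tool_rot: [-0.0, 0.728, 0.686, -0.0]
contact_force: [0.2, -0.4, 0.1]
gripper_width: 0.697
grasp_force: 0.0
```

```bash
python3 - <<'E'
from h import *
f=manip.grab_frame("wrist"); np.savez("e3.npz",**f); s=manip.state(); print(s["time"],s["tool_pos"],s["tool_rot"])
cv2.imwrite("pics/e3.png",np.hstack([rectify(f,.008,.51,-.34,.14,.14,2800),rectify(f,.034,.51,-.34,.14,.14,2800)]))
E
```

```text
13.7167 [ 0.56790158 -0.1330666   0.24701123] [-0.00101936  0.72802816  0.68554603 -0.00076952]
```

View pics/e3.png

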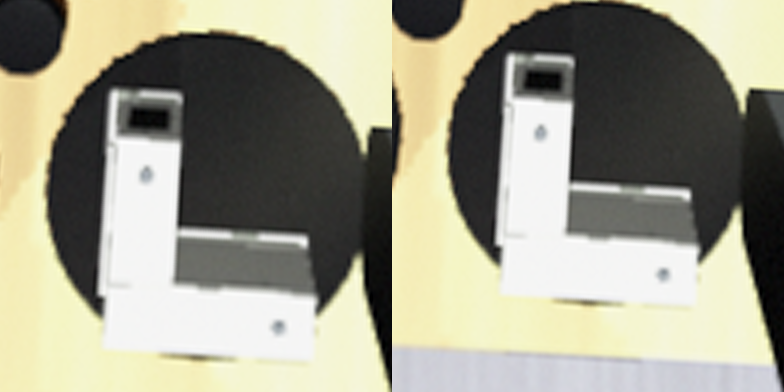

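The elbow lies inside the outline but about 1.5 mm toward +x/−y: holes are at (148,132) and (271,274) in the right crop, and the line shows left at col 105 and top at row 92. I'll review it at the end. On to the tee.

move_arm(
  rows=[
    [0,0,0,0,0,0.55,0.4],
    [3.03,-0.03,1.72,0,0,0,0.4],
    [3.03,-0.03,1.72,0,0,0,0.4],
    [3.03,-0.03,1.72,0,0,0,0.4],
    [3.03,-0.03,1.72,0,0,0,0.4],
    [3.03,-0.03,1.72,0,0,0,0.4],
    [3.03,-0.03,1.72,0,0,0,0.4],
    [3.03,-0.03,1.72,0,0,0,0.4],
    [3.03,-0.03,1.72,0,0,0,0.4],
    [3.03,-0.03,1.72,0,0,0,0.4],
    [0,0,0,0,0,0,0.4],
    [0,0,0,0,0,0,0.4],
    [0,0,0,0,0,0,0.4],
  ],
)

```text
time: 14.8
tool_pos: [0.5846, 0.1388, 0.093]
tool_rot: [-0.0, 0.731, 0.682, -0.001]
contact_force: [0.4, 0.1, 0.1]
gripper_width: 0.701
grasp_force: 0.0
```

```bash
python3 - <<'E'
from m import *
f=manip.grab_frame("wrist"); s=manip.state(); print(s["time"],s["tool_pos"],s["tool_rot"])
o=np.array([.5825,.1126]); a=np.radians(-3.95); R=np.array([[np.cos(a),-np.sin(a)],[np.sin(a),np.cos(a)]])
w=(o+np.array(HOL["tee"])/1000@R.T)[:1]; print(w,dots(f,w,.0345),proj(f,[*w[0],.0345]))
g=cv2.cvtColor(f["img"],cv2.COLOR_BGR2GRAY)
cv2.imwrite("pics/t1.png",f["img"])
E
```

```text
14.85 [0.5850662  0.13850441 0.09385332] [ 1.14373405e-04  7.31613380e-01  6.81719756e-01 -1.54494947e-04]
[[0.58456658 0.14252874]] [[0.58454418 0.14241221]] [[256.46846205 219.20991622]]
```

View pics/t1.png

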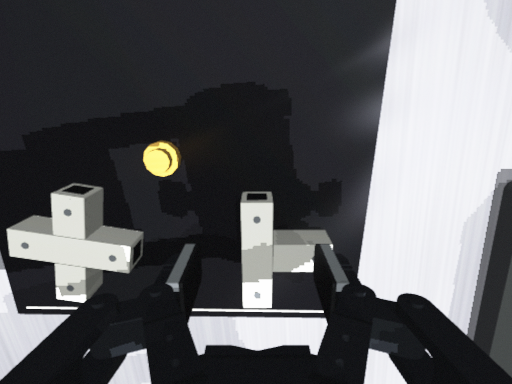

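The tee's hole is at (256,219), as predicted. The measured TCP is about 3 mm short in y because rows that fall short aren't made up, so from now on I use the measured pose. I'll correct and descend.

move_arm(
  rows=[
    [0.28,-0.02,1.8,0,0,0,0.4],
    [0,0,2,0,0,0,0.4],
    [0,0,1.2,0,0,0,0.4],
    [0,0,0.5,0,0,0,0.4],
    [0,0,0,0,0,0,0.4],
    [0,0,0,0,0,0,0.4],
  ],
)

```text
time: 15.35
tool_pos: [0.5852, 0.142, 0.0395]
tool_rot: [0.0, 0.731, 0.682, 0.0]
contact_force: [0.4, -0.1, -0.4]
gripper_width: 0.701
grasp_force: 0.0
```

move_arm(
  rows=[
    [0,0,0,0,0,0,-1],
    [0,0,0,0,0,0,-1],
    [0,0,0,0,0,0,-1],
    [0,0,0,0,0,0,-1],
    [0,0,0,0,0,0,-1],
    [0,0,0,0,0,0,-1],
  ],
)

```text
time: 15.85
tool_pos: [0.5858, 0.1428, 0.0403]
tool_rot: [0.001, 0.731, 0.682, 0.001]
contact_force: [-0.5, -0.2, 5.5]
gripper_width: 0.241
grasp_force: 62.6
```

move_arm(
  rows=[
    [0,0,-2.5,0,0,0,-1],
    [0,0,-2.5,0,0,0,-1],
    [0,0,-1.5,0,0,0,-1],
    [0,0,0,0,0,0,-1],
    [0,0,0,0,0,0,-1],
  ],
)

```text
time: 16.27
tool_pos: [0.585, 0.1426, 0.1043]
tool_rot: [0.0, 0.731, 0.682, 0.001]
contact_force: [-0.5, 0.0, -0.9]
gripper_width: 0.236
grasp_force: 61.9
```

move_arm(
  rows=[
    [0,0,0,0,0,3.15,-1],
    [-3.1,0.25,0,0,0,0,-1],
    [-3.1,0.25,0,0,0,0,-1],
    [-3.1,0.25,0,0,0,0,-1],
    [-3.1,0.25,0,0,0,0,-1],
    [-3.1,0.25,0,0,0,0,-1],
    [-3.1,0.25,0,0,0,0,-1],
    [-3.1,0.25,0,0,0,0,-1],
    [-3.1,0.25,0,0,0,0,-1],
    [0,0,0,0,0,0,-1],
    [0,0,0,0,0,0,-1],
    [0,0,0,0,0,0,-1],
  ],
)

```text
time: 17.27
tool_pos: [0.5728, -0.1054, 0.102]
tool_rot: [-0.002, 0.75, 0.662, -0.001]
contact_force: [1.1, 1.6, -0.6]
gripper_width: 0.239
grasp_force: 61.9
```

```bash
python3 - <<'E'
from m import *
for i in range(4):
    f=manip.grab_frame("wrist"); s=manip.state(); print(s["time"],s["tool_pos"],s["tool_rot"])
cv2.imwrite("pics/t2.png",f["img"])
E
```

```text
17.3167 [ 0.57305732 -0.10498257  0.10239232] [-1.23359908e-03  7.49345904e-01  6.62177414e-01 -5.16578264e-04]
17.3667 [ 0.57328978 -0.1047405   0.10272619] [-9.60365212e-04  7.49124566e-01  6.62428332e-01 -4.09207094e-04]
17.4167 [ 0.5734949  -0.1047035   0.10307723] [-6.84422808e-04  7.49015570e-01  6.62551975e-01 -2.97877594e-04]
17.4667 [ 0.57369952 -0.10478609  0.10338484] [-4.29456221e-04  7.48989021e-01  6.62582243e-01 -1.80784906e-04]
```

View pics/t2.png

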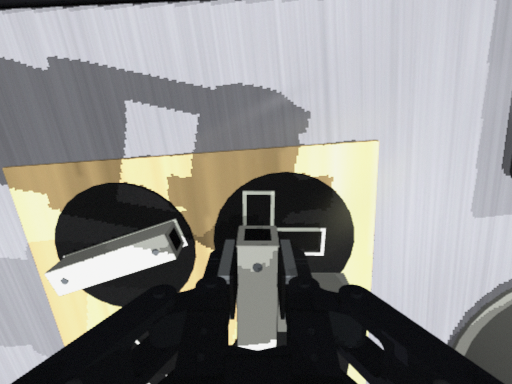

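The tee is level in the jaws and aligned with its outline (visible at (258,207) and (300,242)). The bar's end at (180,237) is clear of the left finger. Lowering.

move_arm(
  rows=[
    [-0.05,0.05,2.5,0,0,0,-1],
    [0,0,2.2,0,0,0,-1],
    [0,0,1,0,0,0,-1],
    [0,0,0.5,0,0,0,-1],
    [0,0,0,0,0,0,-1],
    [0,0,0,0,0,0,-1],
    [0,0,0,0,0,0,-1],
    [0,0,0,0,0,0,-1],
  ],
)

```text
time: 18.13
tool_pos: [0.5748, -0.1065, 0.0424]
tool_rot: [0.0, 0.749, 0.662, 0.0]
contact_force: [-0.2, -0.1, -1.3]
gripper_width: 0.236
grasp_force: 61.9
```

move_arm(
  rows=[
    [0.05,0,0.15,0,0,0,-1],
    [0,0,0.1,0,0,0,-1],
    [0,0,0,0,0,0,-1],
    [0,0,0,0,0,0,-1],
  ],
)

```text
time: 18.47
tool_pos: [0.575, -0.1063, 0.0413]
tool_rot: [0.0, 0.75, 0.662, 0.0]
contact_force: [-2.9, 1.3, 8.7]
gripper_width: 0.236
grasp_force: 63.0
```

move_arm(
  rows=[
    [0,0,-0.1,0,0,0,-1],
    [0,0,0,0,0,0,0.1],
    [0,0,0,0,0,0,0.1],
    [0,0,0,0,0,0,0.1],
    [0,0,0,0,0,0,0.1],
    [0,0,-2,0,0,0,0.1],
    [0,0,-2.5,0,0,0,0.4],
    [0,0,-2,0,0,6.3,0.4],
    [2.12,-2.17,0,0,0,0,0.4],
    [2.12,-2.17,0,0,0,0,0.4],
    [2.12,-2.17,0,0,0,0,0.4],
    [2.12,-2.17,0,0,0,0,0.4],
    [2.12,-2.17,0,0,0,0,0.4],
    [2.12,-2.17,0,0,0,0,0.4],
    [2.12,-2.17,0,0,0,0,0.4],
    [2.12,-2.17,0,0,0,0,0.4],
    [0,0,0,0,0,0,0.4],
    [0,0,0,0,0,0,0.4],
    [0,0,0,0,0,0,0.4],
    [0,0,0,0,0,0,0.4],
  ],
)

```text
time: 20.13
tool_pos: [0.4455, 0.0984, 0.1056]
tool_rot: [0.0, 0.785, 0.619, 0.0]
contact_force: [0.2, 0.6, 0.6]
gripper_width: 0.697
grasp_force: 0.0
```

```bash
python3 - <<'E'
from m import *
for i in range(2): f=manip.grab_frame("wrist")
s=manip.state(); print(s["time"],s["tool_pos"],s["tool_rot"])
o=np.array([.4518,.1272]); a=np.radians(-13.4); R=np.array([[np.cos(a),-np.sin(a)],[np.sin(a),np.cos(a)]])
w=(o+np.array(HOL["cross"])/1000@R.T); d=dots(f,w,.0345); print(w,d,proj(f,np.c_[w,[.0345]*4]))
cv2.imwrite("pics/c1.png",f["img"])
E
```

```text
20.2333 [0.44549159 0.09832608 0.10555151] [1.00919753e-04 7.85250992e-01 6.19177574e-01 3.69165423e-05]
[[0.45875244 0.15638328]
 [0.42261672 0.13415244]
 [0.48098328 0.12024756]
 [0.44484756 0.09801672]] [[0.45883506 0.15648023]
 [0.42258147 0.13430319]
 [0.47833878 0.12138225]
 [0.44483179 0.09808249]] [[255.74230764 132.96750635]
 [212.10352286 177.45162986]
 [299.52702255 177.42539566]
 [255.88308206 217.96598365]]
```

View pics/c1.png

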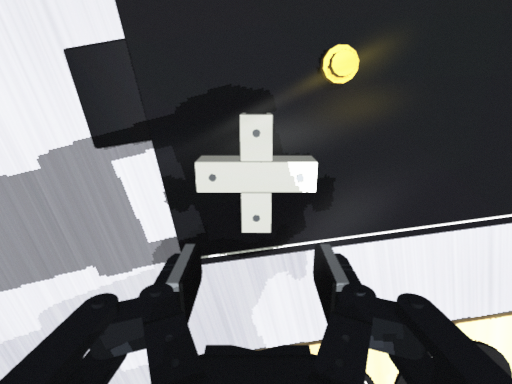

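The cross's holes are at (256,133), (212,177), (256,218), matching predictions to 0.1 mm. That was the 14th and last picture, so from here I check by numbers only.

move_arm(
  rows=[
    [0,0,2.5,0,0,0,0.4],
    [0,0,2.3,0,0,0,0.4],
    [0,0,1.3,0,0,0,0.4],
    [0,0,0.5,0,0,0,0.4],
    [0,0,0,0,0,0,0.4],
    [0,0,0,0,0,0,0.4],
    [0,0,0,0,0,0,0.4],
  ],
)

```text
time: 20.82
tool_pos: [0.446, 0.099, 0.0407]
tool_rot: [0.001, 0.785, 0.62, 0.001]
contact_force: [-0.3, -0.6, -0.2]
gripper_width: 0.699
grasp_force: 0.0
```

move_arm(
  rows=[
    [0,0,0,0,0,0,-1],
    [0,0,0,0,0,0,-1],
    [0,0,0,0,0,0,-1],
    [0,0,0,0,0,0,-1],
    [0,0,0,0,0,0,-1],
    [0,0,0,0,0,0,-1],
  ],
)

```text
time: 21.32
tool_pos: [0.4457, 0.0992, 0.0404]
tool_rot: [0.0, 0.785, 0.62, 0.001]
contact_force: [0.2, 0.2, 5.2]
gripper_width: 0.235
grasp_force: 61.9
```

move_arm(
  rows=[
    [0,0,-2.5,0,0,0,-1],
    [0,0,-2.5,0,0,0,-1],
    [0,0,-1.5,0,0,-6,-1],
    [0,0,0,0,0,-6,-1],
    [0,0,0,0,0,-6,-1],
    [0,0,0,0,0,-6,-1],
    [0,0,0,0,0,-6,-1],
    [0,0,0,0,0,-6.4,-1],
    [0,0,0,0,0,0,-1],
    [0,0,0,0,0,0,-1],
    [0,0,0,0,0,0,-1],
    [0,0,0,0,0,0,-1],
  ],
)

```text
time: 22.32
tool_pos: [0.4447, 0.0991, 0.1042]
tool_rot: [-0.0, 0.553, 0.833, -0.0]
contact_force: [0.7, -0.2, 0.2]
gripper_width: 0.236
grasp_force: 61.2
```

move_arm(
  rows=[
    [-3.31,-1.24,0,0,0,0,-1],
    [-3.31,-1.24,0,0,0,0,-1],
    [-3.31,-1.24,0,0,0,0,-1],
    [-3.31,-1.24,0,0,0,0,-1],
    [-3.31,-1.24,0,0,0,0,-1],
    [-3.31,-1.24,0,0,0,0,-1],
    [-3.31,-1.24,0,0,0,0,-1],
    [-3.31,-1.24,0,0,0,0,-1],
    [-3.31,-1.24,0,0,0,0,-1],
    [-3.31,-1.24,0,0,0,0,-1],
    [-3.31,-1.24,0,0,0,0,-1],
    [0,0,0,0,0,0,-1],
    [0,0,0,0,0,0,-1],
    [0,0,0,0,0,0,-1],
    [0,0,0,0,0,0,-1],
    [0,0,0,0,0,0,-1],
    [0,0,0,0,0,0,-1],
  ],
)

```text
time: 23.73
tool_pos: [0.4616, -0.2882, 0.1043]
tool_rot: [-0.0, 0.551, 0.834, 0.0]
contact_force: [-1.0, 0.3, -0.7]
gripper_width: 0.236
grasp_force: 61.2
```

move_arm(
  rows=[
    [-0.08,-0.05,2.5,0,0,0,-1],
    [0,0,2.2,0,0,0,-1],
    [0,0,1,0,0,0,-1],
    [0,0,0.5,0,0,0,-1],
    [0,0,0,0,0,0,-1],
    [0,0,0,0,0,0,-1],
    [0,0,0,0,0,0,-1],
    [0,0,0,0,0,0,-1],
  ],
)

```text
time: 24.4
tool_pos: [0.4618, -0.2904, 0.043]
tool_rot: [0.001, 0.552, 0.834, -0.0]
contact_force: [-0.5, -0.2, -0.5]
gripper_width: 0.24
grasp_force: 61.2
```

move_arm(
  rows=[
    [0.07,0,0.15,0,0,0,-1],
    [0,0,0.1,0,0,0,-1],
    [0,0,0,0,0,0,-1],
    [0,0,0,0,0,0,-1],
  ],
)

```text
time: 24.73
tool_pos: [0.4616, -0.2899, 0.0414]
tool_rot: [0.0, 0.552, 0.834, -0.0]
contact_force: [-1.6, 2.1, 7.5]
gripper_width: 0.239
grasp_force: 62.1
```

move_arm(
  rows=[
    [0,0,-0.1,0,0,0,-1],
    [0,0,0,0,0,0,0.1],
    [0,0,0,0,0,0,0.1],
    [0,0,0,0,0,0,0.1],
    [0,0,0,0,0,0,0.1],
    [0,0,-2,0,0,0,0.1],
    [0,0,-3,0,0,0,0.4],
    [0,0,-3,0,0,5.75,0.4],
    [0,0,-2,0,0,5.75,0.4],
    [0,0,-2,0,0,5.75,0.4],
    [0,0,-2,0,0,5.75,0.4],
    [3.2,1.36,-1.5,0,0,0,0.4],
    [3.2,1.36,-1.5,0,0,0,0.4],
    [3.2,1.36,-1.5,0,0,0,0.4],
    [3.2,1.36,-1.5,0,0,0,0.4],
    [3.2,1.36,-1.5,0,0,0,0.4],
    [0,0,0,0,0,0,0.4],
    [0,0,0,0,0,0,0.4],
    [0,0,0,0,0,0,0.4],
    [0,0,0,0,0,0,0.4],
  ],
)

```text
time: 26.4
tool_pos: [0.5283, -0.1304, 0.2546]
tool_rot: [-0.001, 0.708, 0.707, -0.001]
contact_force: [0.0, -0.3, 0.0]
gripper_width: 0.702
grasp_force: 0.0
```

```bash
cat > chk.py <<'E'
from m import *
T=dict(straight=((.4593,-.1299),12.2),elbow=((.5587,-.2932),-3.4),tee=((.5708,-.1353),-7.1),cross=((.4502,-.2630),23))
for i in range(3): f=manip.grab_frame("wrist")
s=manip.state(); print(s["time"],s["tool_pos"],s["tool_rot"])
for n,(o,a) in T.items():
    r=np.exp(1j*np.radians(a)); c=complex(*o)+np.array(HOL[n])@[1,1j]/1000*r
    w=np.c_[c.real,c.imag]
    for _ in range(3): w=dots(f,w,.034)
    O,Y,S=fit(HOL[n],w); e=(complex(*O)-complex(*o))*1000
    print(n,"err mm",np.round([e.real,e.imag],1),"yaw err",round(Y-a,2),"scale",round(S,4),(proj(f,np.c_[w,[.034]*len(w)]).round().tolist()))
# circle centres (visible pad parts): yaw-0 rectified pad circles at z=.008
im=rectify(f,.008,.37,-.36,.33,.32); hsv=cv2.cvtColor(im,cv2.COLOR_BGR2HSV)
print("yellow/black circle check follows")
cv2.imwrite("pics/final.png",f["img"])
m=((hsv[...,0]>12)&(hsv[...,0]<32)&(hsv[...,1]>60)&(hsv[...,2]>60)).astype(np.uint8)*255
C=dict(straight=(.4593,-.1299),elbow=(.5841,-.2707),tee=(.5916,-.1379),cross=(.4502,-.2630))
for n,c in C.items():   # radial edge where board begins, least-squares circle of R=58 mm
    P=[]
    for t in np.radians(np.arange(0,360,4)):
        for rr in np.arange(.052,.066,.00025):
            u,v=int((c[0]+rr*np.cos(t)-.37)*2000),int((-.04-c[1]-rr*np.sin(t))*2000)
            if 0<=u<m.shape[1] and 0<=v<m.shape[0] and m[v,u]: 
                if rr>.0525: P.append((c[0]+rr*np.cos(t),c[1]+rr*np.sin(t)))
                break
    P=np.array(P)
    for _ in range(4):
        A=np.c_[2*P,np.ones(len(P))]; q=np.linalg.lstsq(A,(P**2).sum(1),rcond=None)[0]; R=np.sqrt(q[2]+q[:2]@q[:2])
        d=abs(np.hypot(*(P-q[:2]).T)-R); P=P[d<max(.0007,2*np.median(d))]
    print(n,"circle off mm",((q[:2]-c)*1000).round(1),"R",round(R*1000,1),len(P))
E
python3 chk.py
```

```text
26.55 [ 0.52842925 -0.13056883  0.25490949] [-7.30615940e-04  7.07773749e-01  7.06438706e-01 -3.75954445e-04]
straight err mm [-0.6  0.7] yaw err -0.1 scale 1.0069 [[169.0, 176.0], [230.0, 162.0]]
elbow err mm [ 5.7 -2. ] yaw err 4.34 scale 1.0253 [[283.0, 256.0], [318.0, 287.0]]
tee err mm [ 0.5 -1. ] yaw err -0.48 scale 1.0026 [[297.0, 150.0], [289.0, 198.0], [326.0, 179.0]]
cross err mm [nan nan] yaw err nan scale nan [[196.0, 251.0], [nan, nan], [219.0, 260.0], [209.0, 285.0]]
yellow/black circle check follows
straight circle off mm [0.6 0.3] R 57.2 82
elbow circle off mm [0.3 1. ] R 57.6 48
tee circle off mm [0.3 0.7] R 57.4 64
cross circle off mm [0.7 1.1] R 57.3 57m.py:12: RuntimeWarning: invalid value encountered in scalar divide
  out.append((g[0]-.006+(w*xx).sum()/w.sum()/1e4,g[1]+.006-(w*yy).sum()/w.sum()/1e4))
m.py:5: RuntimeWarning: invalid value encountered in scalar divide
  A=a-a.mean(); k=np.vdot(A,b-b.mean())/np.vdot(A,A); r=k/abs(k); o=b.mean()-r*a.mean()
```

Straight and tee are within about 1 mm. The elbow and cross are partly hidden here, so I'll shift the camera toward −y.

move_arm(
  rows=[
    [-3.5,0,0,0,0,0,0.4],
    [-3.5,0,0,0,0,0,0.4],
    [-3.5,0,0,0,0,0,0.4],
    [0,0,0,0,0,0,0.4],
    [0,0,0,0,0,0,0.4],
    [0,0,0,0,0,0,0.4],
    [0,0,0,0,0,0,0.4],
  ],
)

```text
time: 27.13
tool_pos: [0.5289, -0.2339, 0.2556]
tool_rot: [-0.0, 0.707, 0.707, 0.0]
contact_force: [0.3, 0.3, 0.5]
gripper_width: 0.7
grasp_force: 0.0
```

```bash
python3 chk.py 2>/dev/null
```

```text
27.2833 [ 0.5292128  -0.23363677  0.25594605] [-2.00147093e-05  7.06634229e-01  7.07579015e-01  6.03978855e-05]
straight err mm [-1.   0.6] yaw err -0.31 scale 0.9932 [[159.0, 84.0], [226.0, 69.0]]
elbow err mm [ 1.1 -0.7] yaw err -0.56 scale 1.0073 [[285.0, 181.0], [318.0, 219.0]]
tee err mm [ 0.2 -0.7] yaw err -0.36 scale 1.0003 [[300.0, 54.0], [291.0, 112.0], [331.0, 88.0]]
cross err mm [-0.3 -0.7] yaw err 0.59 scale 1.003 [[181.0, 172.0], [171.0, 203.0], [215.0, 184.0], [204.0, 214.0]]
yellow/black circle check follows
straight circle off mm [0.4 0.3] R 57.3 76
elbow circle off mm [-0.1  1. ] R 57.3 55
tee circle off mm [0.1 0.7] R 57.4 63
cross circle off mm [0.4 1. ] R 57.3 82
```

```bash
python3 -c "
from plant import manip
print(manip.job_done())"
```

```text
the job is handed in; nothing more can be done
None
```

All four connectors are on their pads and released, each measured within about 2 mm and 0.6° of its outline, the nozzle and pot were left alone, and the job was handed in at about 27 s.

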